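# Swing the loaded swivel vise to its third click

## Robot

A 7-joint arm with a two-finger parallel gripper is mounted at the origin on a cart in front of the work surface, level with it; the furniture and walls round the work are solid. World frame = base frame: x ahead of the robot, y to its left, z up, the work surface at z = 0. Lengths are in m, angles in rad, forces in N, time in s.
With the tool pointing down it reaches from about 0.425 to 0.95 m from the base axis. Payload 16.7 kg.
Tool frame: the origin (TCP) lies on the centre line of the jaws, within the pads' length; the fingertips stand 25 mm ahead of it and the grasp point (between the pads) lies 6 mm ahead of it (tip_reach is the distance from the TCP to the fingertips, in m); z points along the fingers, y is the line along which they close (so a half turn about z gives the same grasp; the last joint's range is limited). The gripper opens to 94 mm and grips with 3 to 60 N. Pads are 16 mm wide; open, the fingers measure 119 mm over their backs; the gripper's body (75 mm by 177 mm) begins 78 mm behind the grasp point.
Start: joints at [1.147, 0.426, 0.074, 1.606, -0.034, 1.111, -0.067], TCP at [0.182, -0.65, 0.23] pointing down, gripper open.
Joint ranges: [-2.85, 2.85], [-0.5, 2.14], [-1.23, 1.37], [0.21, 2.46], [-1.02, 4.16], [0.16, 2.05], [-2.73, 2.73]. Speed limits (rad/s): [1.89, 1.89, 2.39, 2.39, 3.01, 3.01, 3.01].

## Interface

Orientations are given as [roll, pitch, yaw] about the fixed x, y, z axes, in that order (R = Rz(yaw) Ry(pitch) Rx(roll)).
In Python, from bench import get_obs, grab_frame, hand_in, tip_reach gives the robot as it stands. The module is installed in compiled form; this text tells all that it offers.
- The arm moves only by the shell command python3 -m pendant 'ROWS' [FORCE]. ROWS is JSON, a list of rows, each an object of numbers: "jaw": the closure in counts, from 0 (fully open) to 255 (shut); "dx", "dy", "dz": the shift along the tool's x, y, z in m; "twist": the turn about the tool's z in degrees. A call has 1 to 20 rows; each row is the pose to reach, as a shift and turn from the pose commanded when the call began, along the tool's axes at that moment; what a row does not reach only later rows make up. A row lasts 1/8 s, in which the tool goes at most 62.5 mm and 10.7 degrees, less where a joint would pass 70% of its speed; a pose out of reach is approached as far as the arm can. A call with a gripper value outside its range is refused whole. The fingers move at their own pace and stop on an object; FORCE is the grip in N (left out, the last holds). Time passes only in rows, so rows that repeat a pose let the fingers close. It gives the time, the measured TCP pose, the force, the opening and the grip force at its end, in the units of the state.
- get_obs(): the state, without advancing time (a new reading comes with each control period).
- grab_frame(name): name is "scene" or "top" or "wrist"; returns a dict with "color" (420x560x3 uint8, red, green, blue), "fx", "fy", "cx", "cy" (pixels), "R" (3x3) and "t" (3): a world point X has camera coordinates R X + t. Camera axes: x right, y down, z forward; pixel columns grow to the right and rows downward; lengths in m; the calibration is good to about 2 mm. A picture is of the moment at which its call begins. There is no depth.
- hand_in(): hands the job in; it is judged then, once.
The state is a dict: "clock": time; "joint_positions": joint angles; "joint_vel": joint speeds; "tau": joint torques, N m; "ee_pos": TCP position; "orientation": TCP orientation; "force": force on the tool from outside, world axes, zero at the start; "wrist_torque": the same for the moment, N m; "finger_gap": finger opening in m; "grasp_force": force on a finger pad.
Only numpy, scipy, OpenCV 4.12 (cv2) and the standard library are available. Lean on these libraries where they do the work, as an engineer would, in place of code of your own. Each camera call takes 0.05 s, during which the arm holds its last target. There are 200 camera calls.

## Task

Two small swivel-base vises stand on the bench; one of them holds a brass hex nipple in its jaws. Take that vise by its upright tommy bar and swing it round until its bar and screw stand over the third short line counted from the long zero line on its base (the base clicks at every line, 30 degrees apart, so at 90 degrees from zero), and leave it clicked home there. Leave the empty vise at the click where it stands.

Things in the scene. Friction and masses are not known exactly. Their poses are not given: they have to be found in the camera images.
- work_swivel (a joint): swivel of the vise with the nipple, rad: 0 with its screw over the long zero line, growing anticlockwise seen from above, travel -0.06 to 2.68. Clicks to rest at 0, 0.524, 1.047, 1.571, 2.094, 2.618 (lines 0 to 5) and springs to the nearest when let go; leaving a click takes about 5 to 10 N sideways at the bar. Starts at click 0, 1 or 2 (rarely poised between two); the third is 1.571.
- work_base: fixed grey round base of the vise with the nipple, 144 mm across (174 over its feet), 24 mm high. Origin on the swivel axis at bench top, z up. Long white zero line toward its own +y, then five short lines every 30 degrees anticlockwise from above (third: its own -x). The vise above: jaws 66 mm wide, only the bar higher than 105 mm, all but screw and bar within 75 mm of the axis.
- work_bar (a point): point on that vise's tommy bar: a steel bar 12 mm in diameter, upright at the outer end of the screw, 111 mm from the swivel axis, turning with the vise. Free to grip from the screw head (top 78 mm above the bench) to the 18 mm ball on its top (139 to 157 mm). This point: on the bar's axis, 112 mm above the bench.
- spare_bar (a point): the same point on the tommy bar of the other, empty vise (same make and size, jaws nearly shut, also turns and clicks); it is not to be moved from its click.

How it is judged:
At the end, for the whole second after the job is handed in: The vise with the nipple rests clicked in at the third line from zero (90 degrees, within 8.5 degrees either way), and the bar of the empty vise is within 40 mm of where it began (a click is 57 mm) (value of joint work_swivel between 1.42 and 1.72 rad and velocity of joint work_swivel between -0.05 and 0.05 rad/s and distance of spare_bar from where it was at the start of the episode below 0.04 m); the robot touches nothing.
It fails at once if the empty vise is turned off its click (distance of spare_bar from where it was at the start of the episode above 0.045 m).
It also fails if it takes over 42 s, if anything falls off the work surface, if the arm or the gripper's body presses on something with over 40 N, if the wrist force passes 120 N, or if a joint passes its speed limit or range.

## Working session

There is one attempt and no reset: what is moved stays moved. The work goes in short steps, Python scripts to look and compute and a shell command to move; the robot and the scene stay as the last step left them, time stands still between calls to the robot, and variables do not carry over. Pictures are saved under pics/ and viewed, at most 10 in all, crops included, and the job is handed in when it is done.

```bash
mkdir -p pics
python3 - <<'E'
from bench import *
import cv2,pickle
o=get_obs();print({k:o[k] for k in('clock','ee_pos','orientation','finger_gap','joint_positions')})
for n in('top','scene'):
    f=grab_frame(n);pickle.dump(f,open(n+'0.pkl','wb'))
    cv2.imwrite(f'pics/{n}0.png',cv2.resize(f['color'][:,:,::-1],(800,600)))
E
```

```text
{'clock': 0.0, 'ee_pos': array([ 0.18236313, -0.64946421,  0.22974864]), 'orientation': array([-3.14025438e+00,  9.72423095e-05,  2.73747940e-01]), 'finger_gap': 0.09388349520008529, 'joint_positions': array([ 1.14751241,  0.4267685 ,  0.07385154,  1.60661297, -0.03410561,
        1.11081255, -0.06710111])}
```

View pics/top0.png

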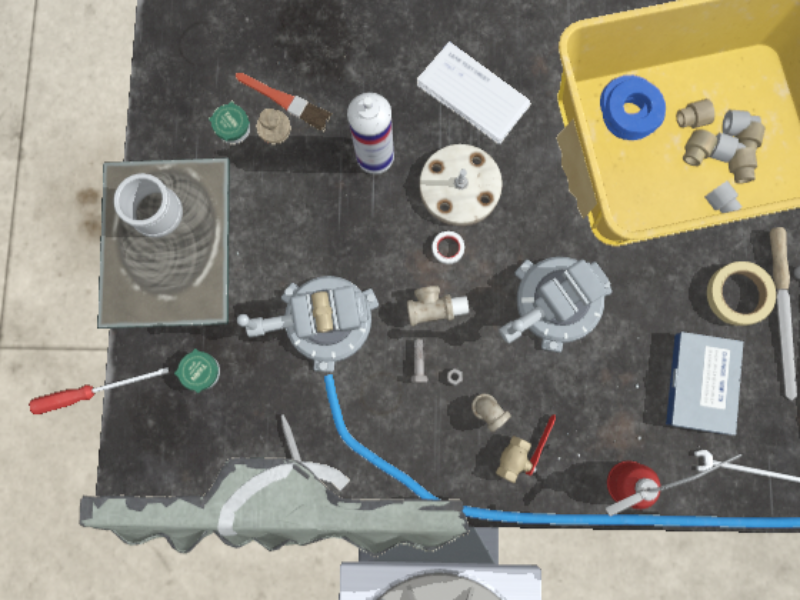

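View pics/scene0.png

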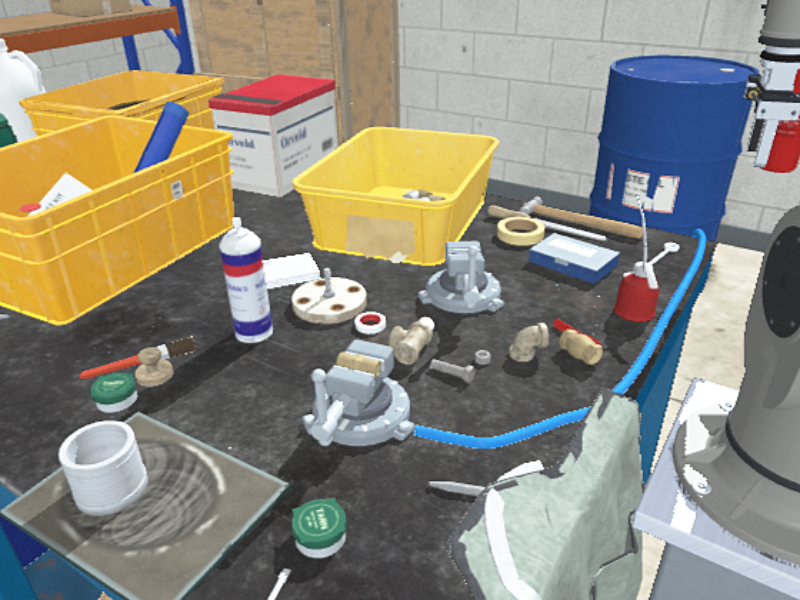

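The top view shows the work vise (brass nipple) at about (329,318) with its bar at about (245,322). The spare vise is at about (562,298). I'll enlarge the work vise to read its line marks.

Run:
```python
import cv2,pickle,numpy as np
f=pickle.load(open('top0.pkl','rb'));print({k:f[k] for k in f if k!='color'})
a=f['color'][180:280,155:275,::-1]  # x155 y180
b=cv2.resize(a,None,fx=6,fy=6,interpolation=cv2.INTER_CUBIC)
cv2.imwrite('pics/topc.png',b);print(b.shape)
def pix(f,u,v,z):
    d=f['R'].T@np.array([(u-f['cx'])/f['fx'],(v-f['cy'])/f['fy'],1]);c=-f['R'].T@f['t'];return c+d*(z-c[2])/d[2]
for u,v,z in((329,318,.024),(245,322,.148),(562,298,.024),(510,333,.148),(445,180,0)): print(pix(f,u*.7,v*.7,z).round(3))
s=pickle.load(open('scene0.pkl','rb'))
cv2.imwrite('pics/scenec.png',cv2.resize(s['color'][230:330,200:300,::-1],None,fx=6,fy=6,interpolation=cv2.INTER_CUBIC))
```

```text
{'fx': 501.7893228058679, 'fy': 501.7893228058679, 'cx': 282.46275086876597, 'cy': 209.69810263367154, 'R': array([[ 0.01720369, -0.99982135, -0.00783001],
       [-0.98698073, -0.01572919, -0.16006756],
       [ 0.1599158 ,  0.01048183, -0.98707501]]), 't': array([0.05310857, 0.56853813, 1.11284614])}
(600, 720, 3)
[0.539 0.185 0.024]
[0.514 0.293 0.148]
[ 0.578 -0.198  0.024]
[ 0.504 -0.095  0.148]
[ 0.785 -0.005  0.   ]
```

View pics/topc.png

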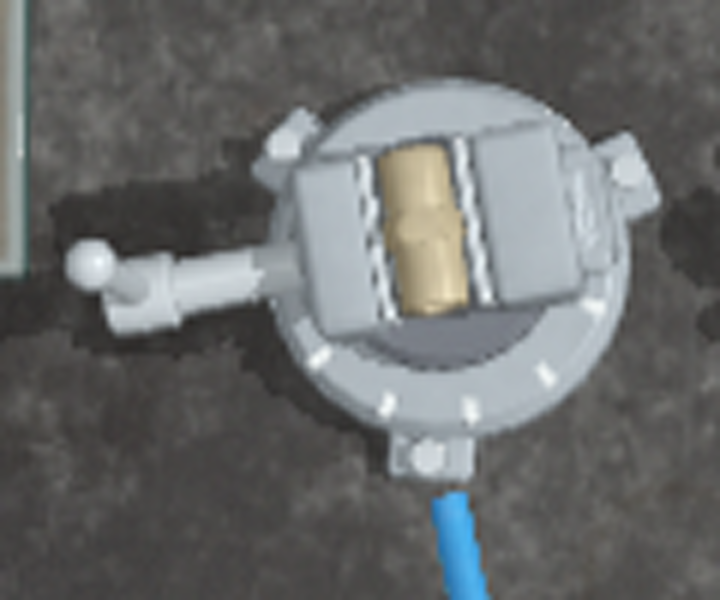

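View pics/scenec.png

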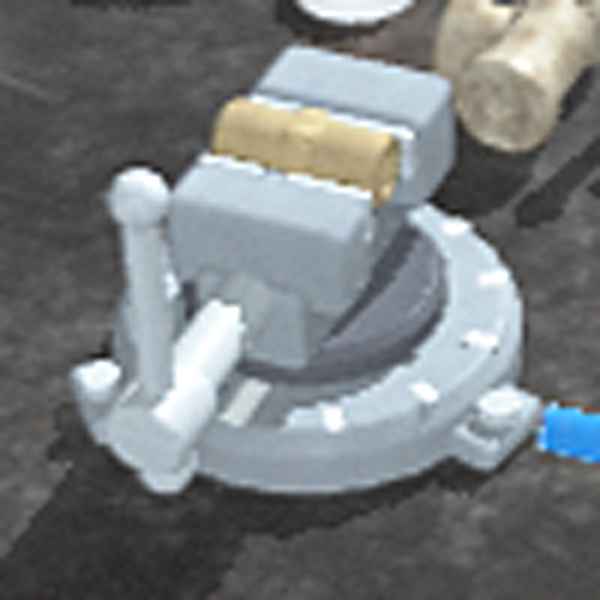

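In the top crop the five short marks are at (318,357), (388,405), (471,409), (546,374) and (595,303), and the ball is at (91,264). The zero line is mostly hidden under the screw, so the vise looks to be at click 0. The third mark is (471,409).

```bash
cat > h.py <<'E'
import numpy as np,pickle
from scipy.optimize import least_squares
def pix(f,u,v,z):
    d=f['R'].T@np.array([(u-f['cx'])/f['fx'],(v-f['cy'])/f['fy'],1]);c=-f['R'].T@f['t'];return c+d*(z-c[2])/d[2]
E
python3 - <<'E'
from h import *
f=pickle.load(open('top0.pkl','rb'))
q=lambda u,v,z:pix(f,155+(u+.5)/6-.5,180+(v+.5)/6-.5,z)[:2]
P=np.array([q(u,v,.024) for u,v in((318,357),(388,405),(471,409),(546,374),(595,303))])
def model(p): 
    a=p[3]+np.radians(30)*np.arange(1,6); return p[:2]+p[2]*np.c_[np.cos(a),np.sin(a)]
s=least_squares(lambda p:(model(p)-P).ravel(),[.539,.185,.06,1.6]);p=s.x
print(p,np.degrees(p[3]),abs(s.fun).max())
# scene marks
g=pickle.load(open('scene0.pkl','rb'))
r=lambda u,v,z:pix(g,200+(u+.5)/6-.5,230+(v+.5)/6-.5,z)[:2]
for m in((333,418),(425,393),(483,340),(493,278),(455,228),(245,402)):
    d=r(*m,.024)-p[:2];print('scene',np.hypot(*d).round(4),np.degrees(np.arctan2(d[1],d[0])).round(1))
for b in(q(91,264,.148),r(138,195,.148)):
    d=b-p[:2];print(b,np.hypot(*d),np.degrees(np.arctan2(d[1],d[0])))
for k in range(4):
    a=p[3]+k*np.pi/6;print(k,(p[:2]+.111*np.array([np.cos(a),np.sin(a)])).round(4),np.degrees(a))
E
```

```text
[0.54100071 0.18930883 0.06312541 1.7811507 ] 102.0524179836695 0.00042272701381262934
scene 0.0643 130.0
scene 0.0644 159.1
scene 0.0626 -171.0
scene 0.0611 -140.0
scene 0.0592 -109.6
scene 0.0598 101.5
[0.51778287 0.29736483] 0.1105222458444573 102.1266816546797
[0.51935981 0.29958426] 0.11237881769941191 101.10286148237196
0 [0.5178 0.2979] 102.0524179836695
1 [0.4667 0.2717] 132.0524179836695
2 [0.4354 0.2235] 162.0524179836695
3 [0.4324 0.1661] 192.0524179836695
```

Both views put the vise at click 0. The axis is at (0.541, 0.189) and the bar at (0.518, 0.298), and it has to end at (0.432, 0.166). I'll move above the bar on a raised path that goes round outside.

```bash
python3 -m pendant '[{"dx":0.1,"dy":-0.04,"dz":-0.05,"twist":-10},{"dx":0.31,"dy":-0.12,"dz":-0.07,"twist":-30},{"dx":0.31,"dy":-0.12,"dz":-0.07,"twist":-30},{"dx":0.31,"dy":-0.12,"dz":-0.07,"twist":-30},{"dx":0.31,"dy":-0.12,"dz":-0.07,"twist":-30},{"dx":0.31,"dy":-0.12,"dz":-0.07,"twist":-30},{"dx":0.6,"dy":-0.51,"dz":-0.07,"twist":-74},{"dx":0.6,"dy":-0.51,"dz":-0.07,"twist":-74},{"dx":0.6,"dy":-0.51,"dz":-0.07,"twist":-74},{"dx":0.6,"dy":-0.51,"dz":-0.07,"twist":-74},{"dx":0.6,"dy":-0.51,"dz":-0.07,"twist":-74},{"dx":0.6,"dy":-0.51,"dz":-0.07,"twist":-74},{"dx":0.6,"dy":-0.51,"dz":-0.07,"twist":-74},{"dx":0.6,"dy":-0.51,"dz":-0.07,"twist":-74},{"dx":0.58,"dy":-0.82,"dz":-0.07,"twist":-86},{"dx":0.58,"dy":-0.82,"dz":-0.07,"twist":-86},{"dx":0.58,"dy":-0.82,"dz":-0.07,"twist":-86},{"dx":0.58,"dy":-0.82,"dz":-0.07,"twist":-86},{"dx":0.58,"dy":-0.82,"dz":-0.07,"twist":-86},{"dx":0.58,"dy":-0.82,"dz":-0.07,"twist":-86}]'
python3 -c "
from bench import *
o=get_obs();print(o['joint_positions'].round(3),o['force'])"
```

```text
[ 1.147  0.427  0.074  1.607 -0.034  1.111 -0.067] [ 0.00634694 -0.10128598 -0.8866581 ]$[0]: bad value
```

```bash
python3 -m pendant '[{"jaw":0,"dx":0.1,"dy":-0.04,"dz":-0.05,"twist":-10},{"jaw":0,"dx":0.31,"dy":-0.12,"dz":-0.07,"twist":-30},{"jaw":0,"dx":0.31,"dy":-0.12,"dz":-0.07,"twist":-30},{"jaw":0,"dx":0.31,"dy":-0.12,"dz":-0.07,"twist":-30},{"jaw":0,"dx":0.31,"dy":-0.12,"dz":-0.07,"twist":-30},{"jaw":0,"dx":0.31,"dy":-0.12,"dz":-0.07,"twist":-30},{"jaw":0,"dx":0.6,"dy":-0.51,"dz":-0.07,"twist":-74},{"jaw":0,"dx":0.6,"dy":-0.51,"dz":-0.07,"twist":-74},{"jaw":0,"dx":0.6,"dy":-0.51,"dz":-0.07,"twist":-74},{"jaw":0,"dx":0.6,"dy":-0.51,"dz":-0.07,"twist":-74},{"jaw":0,"dx":0.6,"dy":-0.51,"dz":-0.07,"twist":-74},{"jaw":0,"dx":0.6,"dy":-0.51,"dz":-0.07,"twist":-74},{"jaw":0,"dx":0.6,"dy":-0.51,"dz":-0.07,"twist":-74},{"jaw":0,"dx":0.6,"dy":-0.51,"dz":-0.07,"twist":-74},{"jaw":0,"dx":0.58,"dy":-0.82,"dz":-0.07,"twist":-86},{"jaw":0,"dx":0.58,"dy":-0.82,"dz":-0.07,"twist":-86},{"jaw":0,"dx":0.58,"dy":-0.82,"dz":-0.07,"twist":-86},{"jaw":0,"dx":0.58,"dy":-0.82,"dz":-0.07,"twist":-86},{"jaw":0,"dx":0.58,"dy":-0.82,"dz":-0.07,"twist":-86},{"jaw":0,"dx":0.58,"dy":-0.82,"dz":-0.07,"twist":-86}]'
python3 -c "
from bench import *
o=get_obs();print(o['joint_positions'].round(3),o['force'])"
```

```text
clock: 2.6
ee_pos: [0.5163, 0.3014, 0.3005]
orientation: [-3.141, -0.002, 1.782]
force: [0.5, -1.3, 0.2]
finger_gap: 0.094
grasp_force: 0.0
[-0.097  0.313 -0.672  1.667  0.203  1.232 -0.602] [ 0.51417396 -1.26989216  0.24630215]
```

```bash
python3 -m pendant '[{"jaw":0,"dx":-0.004,"dy":0.001,"dz":0.05,"twist":0},{"jaw":0,"dx":-0.004,"dy":0.001,"dz":0.1,"twist":0},{"jaw":0,"dx":-0.004,"dy":0.001,"dz":0.14,"twist":0},{"jaw":0,"dx":-0.004,"dy":0.001,"dz":0.18,"twist":0},{"jaw":0,"dx":-0.004,"dy":0.001,"dz":0.18,"twist":0},{"jaw":0,"dx":-0.004,"dy":0.001,"dz":0.18,"twist":0}]' 20
python3 - <<'E'
from bench import *
import cv2
a=grab_frame('scene')['color'][190:330,170:350,::-1]
cv2.imwrite('pics/s1.png',cv2.resize(a,None,fx=4,fy=4))
E
```

```text
clock: 3.35
ee_pos: [0.5216, 0.2929, 0.1219]
orientation: [3.141, -0.0, 1.774]
force: [-0.1, 0.5, 0.3]
finger_gap: 0.094
grasp_force: 0.0
```

View pics/s1.png

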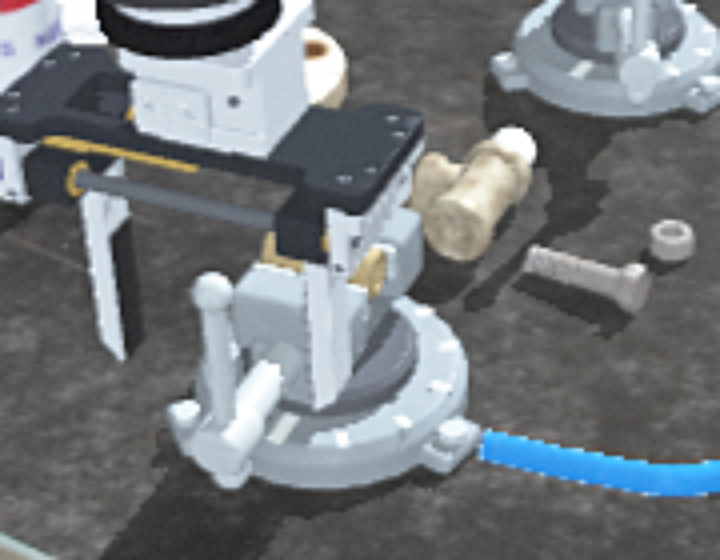

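Run:
```python
from h import *
g=pickle.load(open('scene0.pkl','rb'))
def pr(X):
    c=g['R']@np.array(X)+g['t'];return ((g['fx']*c[0]/c[2]+g['cx']-170)*4,(g['fy']*c[1]/c[2]+g['cy']-190)*4)
n=np.array
t=n([.5216,.2929]);y=n([np.sin(1.774),-np.cos(1.774)])
for s in(-.053,.053):print('tip',pr([*(t+s*y),.097]))
for b in((.5178,.2979),(.519,.2995)):print('bar',pr([*b,.148]),pr([*b,.097]))
```

```text
tip (np.float64(330.41513727028337), np.float64(394.9183532126701))
tip (np.float64(124.001601379151), np.float64(342.11379222465825))
bar (np.float64(215.5155548751494), np.float64(287.49386863189284)) (np.float64(224.5996999909031), np.float64(376.90861746306996))
bar (np.float64(211.09000194766202), np.float64(288.499503053574)) (np.float64(220.32350317694795), np.float64(377.94142335434617))
```

```bash
python3 -m pendant '[{"jaw":0,"dx":0.006,"dy":-0.002,"dz":0,"twist":0},{"jaw":0,"dx":0.006,"dy":-0.002,"dz":0,"twist":0},{"jaw":255,"dx":0.006,"dy":-0.002,"dz":0,"twist":0},{"jaw":255,"dx":0.006,"dy":-0.002,"dz":0,"twist":0},{"jaw":255,"dx":0.006,"dy":-0.002,"dz":0,"twist":0},{"jaw":255,"dx":0.006,"dy":-0.002,"dz":0,"twist":0},{"jaw":255,"dx":0.006,"dy":-0.002,"dz":0,"twist":0},{"jaw":255,"dx":0.006,"dy":-0.002,"dz":0,"twist":0}]' 25
```

```text
clock: 4.4
ee_pos: [0.5178, 0.2982, 0.1205]
orientation: [-3.142, -0.0, 1.775]
force: [-0.4, 0.1, -0.9]
finger_gap: 0.0373
grasp_force: 0.0
```

```bash
python3 -m pendant '[{"jaw":255,"dx":0,"dy":0,"dz":0,"twist":0},{"jaw":255,"dx":0,"dy":0,"dz":0,"twist":0},{"jaw":255,"dx":0,"dy":0,"dz":0,"twist":0},{"jaw":255,"dx":0,"dy":0,"dz":0,"twist":0},{"jaw":255,"dx":0,"dy":0,"dz":0,"twist":0}]'
python3 - <<'E'
import numpy as np
# arc shifts in tool axes for yaw 102 -> tool x radial out, y=(sin,-cos) i.e. minus tangential
for k in range(0,100,6):
    a=np.radians(k); print(k,'dx',round(.111*(np.cos(a)-1),4),'dy',round(-.111*np.sin(a),4),'twist',-k)
E
```

```text
clock: 5.03
ee_pos: [0.518, 0.2983, 0.1206]
orientation: [3.141, -0.0, 1.775]
force: [4.4, 2.3, -2.1]
finger_gap: 0.0165
grasp_force: 25.0
0 dx 0.0 dy -0.0 twist 0
6 dx -0.0006 dy -0.0116 twist -6
12 dx -0.0024 dy -0.0231 twist -12
18 dx -0.0054 dy -0.0343 twist -18
24 dx -0.0096 dy -0.0451 twist -24
30 dx -0.0149 dy -0.0555 twist -30
36 dx -0.0212 dy -0.0652 twist -36
42 dx -0.0285 dy -0.0743 twist -42
48 dx -0.0367 dy -0.0825 twist -48
54 dx -0.0458 dy -0.0898 twist -54
60 dx -0.0555 dy -0.0961 twist -60
66 dx -0.0659 dy -0.1014 twist -66
72 dx -0.0767 dy -0.1056 twist -72
78 dx -0.0879 dy -0.1086 twist -78
84 dx -0.0994 dy -0.1104 twist -84
90 dx -0.111 dy -0.111 twist -90
96 dx -0.1226 dy -0.1104 twist -96
```

```bash
python3 -m pendant '[{"jaw":255,"dx":0,"dy":0,"dz":0,"twist":0},{"jaw":255,"dx":0,"dy":0,"dz":0,"twist":0}]'
python3 - <<'E'
from bench import *
import cv2
a=grab_frame('scene')['color'][190:330,170:350,::-1]
cv2.imwrite('pics/s2.png',cv2.resize(a,None,fx=4,fy=4))
E
```

```text
clock: 5.28
ee_pos: [0.5179, 0.2983, 0.1206]
orientation: [3.141, -0.0, 1.775]
force: [4.3, 1.1, -1.6]
finger_gap: 0.0164
grasp_force: 25.0
```

View pics/s2.png

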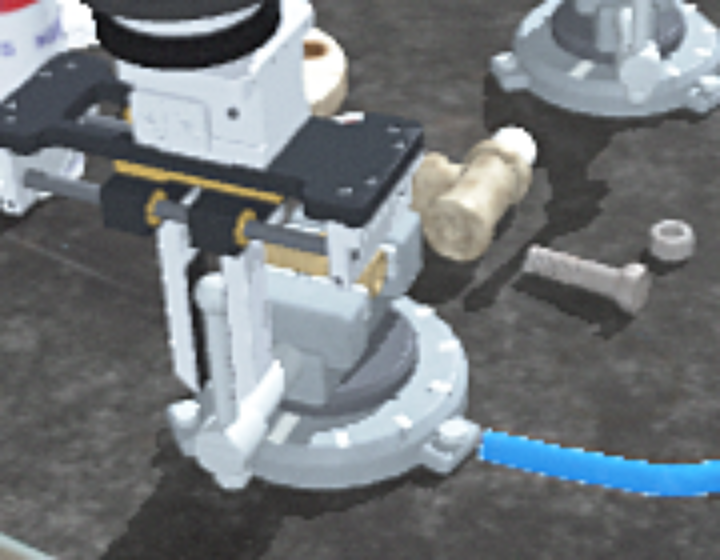

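The bar and ball sit between the fingers with a 25 N grip. I'll swing the first 30° along the arc and check.

```bash
python3 -m pendant '[{"jaw":255,"dx":-0.0002,"dy":-0.006,"dz":0,"twist":-3},{"jaw":255,"dx":-0.0006,"dy":-0.0116,"dz":0,"twist":-6},{"jaw":255,"dx":-0.0014,"dy":-0.0174,"dz":0,"twist":-9},{"jaw":255,"dx":-0.0024,"dy":-0.0231,"dz":0,"twist":-12},{"jaw":255,"dx":-0.0038,"dy":-0.0287,"dz":0,"twist":-15},{"jaw":255,"dx":-0.0054,"dy":-0.0343,"dz":0,"twist":-18},{"jaw":255,"dx":-0.0096,"dy":-0.0451,"dz":0,"twist":-24},{"jaw":255,"dx":-0.0149,"dy":-0.0555,"dz":0,"twist":-30},{"jaw":255,"dx":-0.0149,"dy":-0.0555,"dz":0,"twist":-30},{"jaw":255,"dx":-0.0149,"dy":-0.0555,"dz":0,"twist":-30}]' 40
python3 - <<'E'
from bench import *
import cv2
print(get_obs()['joint_positions'].round(2))
a=grab_frame('scene')['color'][190:330,170:350,::-1]
cv2.imwrite('pics/s3.png',cv2.resize(a,None,fx=4,fy=4))
E
```

```text
clock: 6.58
ee_pos: [0.4668, 0.2717, 0.1206]
orientation: [-3.142, 0.001, 2.298]
force: [5.9, -1.4, -2.3]
finger_gap: 0.0163
grasp_force: 40.0
[-0.03  0.44 -0.75  1.97  0.39  0.88 -0.27]
```

View pics/s3.png

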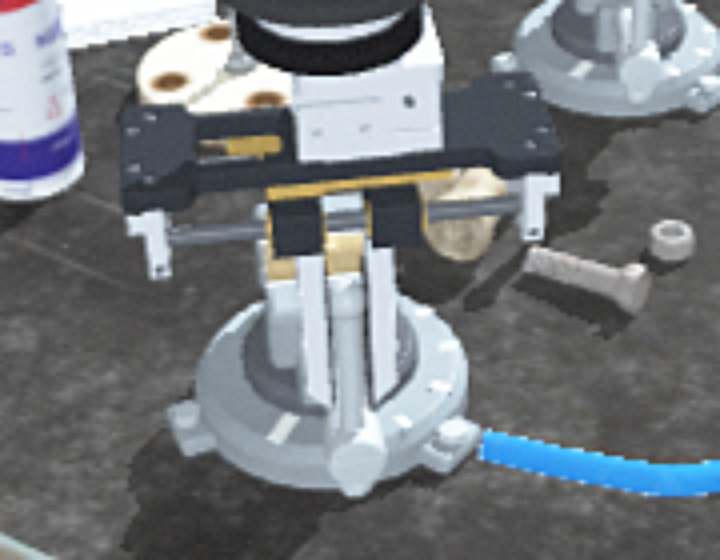

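The vise has turned one click: the long zero line shows at (283,428) and the bar stands over line 1. I'll carry on through the other 60°.

```bash
python3 -m pendant '[{"jaw":255,"dx":-0.0006,"dy":-0.0116,"dz":0,"twist":-6},{"jaw":255,"dx":-0.0024,"dy":-0.0231,"dz":0,"twist":-12},{"jaw":255,"dx":-0.0054,"dy":-0.0343,"dz":0,"twist":-18},{"jaw":255,"dx":-0.0096,"dy":-0.0451,"dz":0,"twist":-24},{"jaw":255,"dx":-0.0149,"dy":-0.0555,"dz":0,"twist":-30},{"jaw":255,"dx":-0.0212,"dy":-0.0652,"dz":0,"twist":-36},{"jaw":255,"dx":-0.0285,"dy":-0.0743,"dz":0,"twist":-42},{"jaw":255,"dx":-0.0367,"dy":-0.0825,"dz":0,"twist":-48},{"jaw":255,"dx":-0.0458,"dy":-0.0898,"dz":0,"twist":-54},{"jaw":255,"dx":-0.0555,"dy":-0.0961,"dz":0,"twist":-60},{"jaw":255,"dx":-0.0555,"dy":-0.0961,"dz":0,"twist":-60},{"jaw":255,"dx":-0.0555,"dy":-0.0961,"dz":0,"twist":-60},{"jaw":255,"dx":-0.0555,"dy":-0.0961,"dz":0,"twist":-60}]'
python3 - <<'E'
from bench import *
import cv2
print(get_obs()['joint_positions'].round(2))
a=grab_frame('scene')['color'][190:330,170:350,::-1]
cv2.imwrite('pics/s4.png',cv2.resize(a,None,fx=4,fy=4))
E
```

```text
clock: 8.25
ee_pos: [0.4338, 0.1677, 0.1207]
orientation: [3.139, 0.004, -2.938]
force: [23.0, 7.9, -25.5]
finger_gap: 0.0163
grasp_force: 40.0
[ 0.38  0.4  -1.03  2.12  0.45  0.85  0.84]
```

View pics/s4.png

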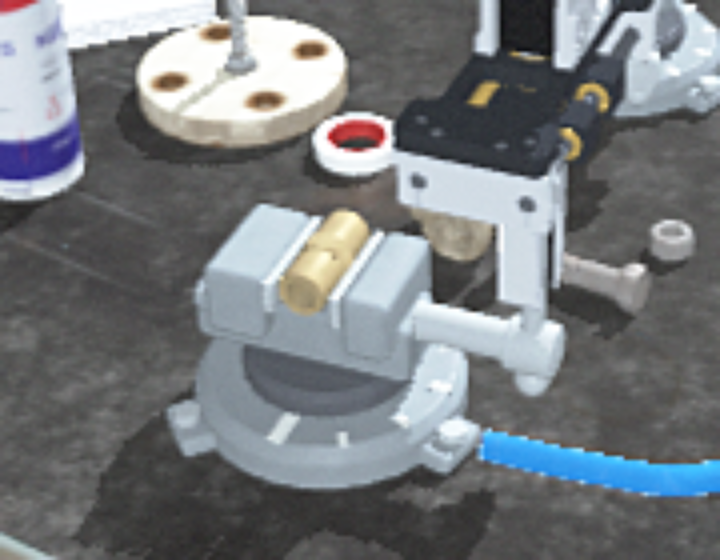

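The vise is about 90° from zero with its bar in the grip. I'll release, let it settle and lift clear.

```bash
python3 -m pendant '[{"jaw":120,"dx":0,"dy":0,"dz":0,"twist":0},{"jaw":120,"dx":0,"dy":0,"dz":0,"twist":0},{"jaw":120,"dx":0,"dy":0,"dz":0,"twist":0},{"jaw":120,"dx":0,"dy":0,"dz":0,"twist":0},{"jaw":120,"dx":0,"dy":0,"dz":0,"twist":0},{"jaw":120,"dx":0,"dy":0,"dz":-0.03,"twist":0},{"jaw":120,"dx":0,"dy":0,"dz":-0.07,"twist":0},{"jaw":120,"dx":0,"dy":0,"dz":-0.12,"twist":0},{"jaw":120,"dx":0,"dy":0,"dz":-0.16,"twist":0},{"jaw":120,"dx":0,"dy":0,"dz":-0.16,"twist":0},{"jaw":120,"dx":0,"dy":0,"dz":-0.16,"twist":0}]'
python3 - <<'E'
from bench import *
import cv2
o=get_obs();print(o['joint_positions'].round(2),abs(o['joint_vel']).max())
a=grab_frame('scene')['color'][150:330,170:400,::-1]
cv2.imwrite('pics/s5.png',cv2.resize(a,None,fx=3,fy=3))
E
```

```text
clock: 9.68
ee_pos: [0.4314, 0.1666, 0.28]
orientation: [-3.141, -0.0, -2.938]
force: [0.3, 0.4, -0.5]
finger_gap: 0.0495
grasp_force: 0.0
[ 0.59  0.14 -1.16  1.95  0.15  1.14  1.14] 0.019089760354025993
```

View pics/s5.png

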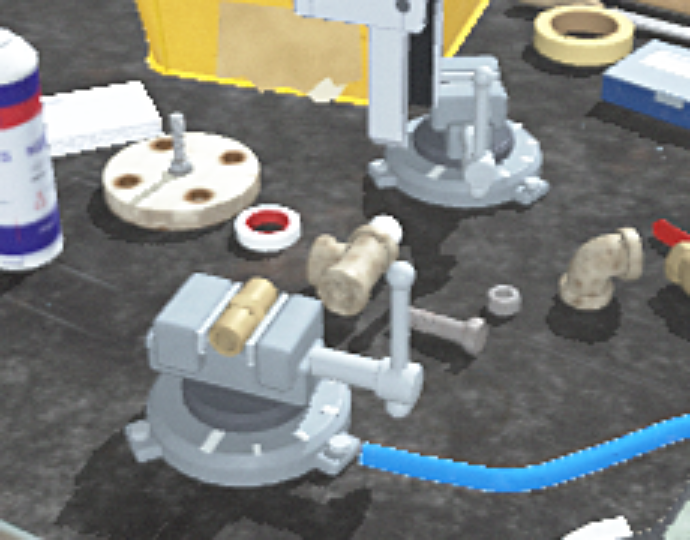

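The gripper is clear and the bar stands free, with its ball at crop pixel (400,275). I'll check the angle and hand in if it is good.

Run:
```python
from h import *
from bench import hand_in
g=pickle.load(open('scene0.pkl','rb'))
d=pix(g,170+400/3,150+275/3,.148)[:2]-np.array([.541,.1893])
a=np.degrees(np.arctan2(d[1],d[0]))%360-102;print(np.hypot(*d),a)
if abs(a-90)<6: print(hand_in())
```

```text
0.11192638731480835 87.43948174760928
the job is handed in; nothing more can be done
None
```

The vise with the nipple is at the third line (measured about 87° from zero, within the 8.5° tolerance), the gripper is clear, the empty vise was never touched, and the job was handed in at about 10 s.

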